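# Open the cam clamp on the drilling fixture

### The arm

A 6-joint arm with a two-finger parallel gripper is mounted at the origin on the work surface. World frame = base frame: x ahead of the robot, y to its left, z up, the work surface at z = 0. Lengths are in m, angles in rad, forces in N, time in s.
With the tool pointing down it reaches from about 0.35 to 0.775 m from the base axis. Payload 7.3 kg.
Tool frame: the origin (TCP) lies at the very end of the fingers, on their centre line; the grasp point (between the pads) lies 19 mm behind it; x points along the fingers, y is the direction in which the jaws open and shut, and the axes are right-handed (so a half turn about x gives the same grasp; the last joint's range is limited). The gripper opens to 92 mm and grips with 3 to 60 N. Pads are 19 mm wide; open, the fingers measure 130 mm over their backs; the gripper's body (75 mm by 190 mm) begins 47 mm behind the grasp point.
Start: joints at [-1.374, 0.342, 1.524, -0, 1.275, -0.146], TCP at [0.176, -0.494, 0.227] pointing down, gripper open.
Joint ranges: [-2.53, 2.53], [-0.77, 2.02], [0.04, 2.7], [-1, 4.14], [0.28, 2.66], [-3.11, 3.11]. Speed limits (rad/s): [2.57, 2.57, 3.14, 3.14, 3.14, 3.14].

### API

Orientations are given as [roll, pitch, yaw] about the fixed x, y, z axes, in that order (R = Rz(yaw) Ry(pitch) Rx(roll)).
In Python, from cell import observe, vision, job gives the robot as it stands.
- The arm moves only by the tool send_rows, never from a script. Its argument "motion" is a list of rows, each an object with "hand": the opening, from -1 (shut) to 1 (fully open), so that 0 is half open; "slide": the shift along the tool's x, y, z in mm, a list of three; "spin": the turn about the tool's x in rad. In form: [{"hand": hand, "slide": [tx, ty, tz], "spin": spin}, ...]. A call has 1 to 8 rows; each row shifts and turns the pose as measured when the row begins, along the tool's axes as they then stand; what a row does not reach is not made up. A row lasts 1/10 s, in which the tool goes at most 50 mm and 8.59 degrees, less where a joint would pass 70% of its speed; a pose out of reach is approached as far as the arm can. A call with a gripper value outside its range is refused whole. The fingers move at their own pace and stop on an object; "grip_force" is the grip in N (left out, the last holds). Time passes only in rows, so rows that do not move let the fingers close. It gives the time, the measured TCP pose, the force and the opening at its end, in the units of the state.
- observe(): the state, without advancing time (a new reading comes with each control period).
- vision.read_camera(name): name is "side" or "top" or "wrist"; returns a dict with "pixels" (400x640x3 uint8, blue, green, red), "range_z" (400x640 float32, m along the optical axis (not along the pixel's ray), 0 where there is no reading), "fx", "fy", "cx", "cy" (pixels), "distortion" ([k1, k2, p1, p2, k3] as OpenCV has them; the pictures are not rectified), "world_from_camera" (4x4, takes a point from camera to world coordinates); the wrist camera has in their place "T_tool_cam" (4x4, takes a point from camera to tool coordinates, whose origin is the TCP and whose axes are the tool frame's). Camera axes: x right, y down, z forward; pixel columns grow to the right and rows downward; lengths in m; the calibration is good to about 2 mm. A picture is of the moment at which its call begins: read the wrist's pose just before it.
- job.hand_in(): hands the job in, once; it reports no verdict.
Trained networks look in a picture, given as the dict that the camera call returned (one of the last four; its "shot" number tells which), for a name from the list of things; names that differ only in an ending like _2 or _b are one class to them, and where a whole thing is asked for, a point or a joint stands for the part that bears it (a point fixed in the world has none). Each returns a list of dicts, best first, with "conf" (0 to 1); they miss things now and then, are a little off and sometimes report something else, mostly with a low value. They report only what shows in the picture. A call takes as long as a camera call. They do not tell look-alikes from the thing itself.
- vision.search_frame(picture, thing): "uv" ([column, row] in pixels, amid what is visible of it).
- vision.cut_out(picture, thing): "mask" (400x640 bool, what is visible of it) and "uv" ([column, row] in pixels, amid what is visible of it).
The state is a dict: "time": time; "qpos": joint angles; "qvel": joint speeds; "joint_efforts": joint torques, N m; "tool_pos": TCP position; "tool_rot": TCP orientation; "contact_force": force on the tool from outside, world axes, zero at the start; "torque": the same for the moment, N m; "opening": finger opening in m.
Only numpy, scipy, OpenCV 4.12 (cv2) and the standard library are available. Lean on these libraries where they do the work, as an engineer would, in place of code of your own. Each camera call takes 0.05 s, during which the arm holds its last target.

### The job

Open the cam clamp so that the drilled acrylic strip is free to be taken out: with the fingertips push the cam's lever all the way round the far side to its other stop pin, which brings the cam's low point to the jaw, and only then push the sliding jaw forward by its upright bolt, away from the strip, until it is fully back against the cam. Do not push on the jaw before the cam is at its low point. Leave the strip lying in place against its fence, pick nothing up, and leave the things around the fixture alone.

Things in the scene. Friction and masses are not known exactly. Their poses are not given: they have to be found in the camera images.
- fixture: Grey anodised base plate 222 x 160 x 12 mm, fixed. Origin on the bench; x runs from fence past strip and jaw to the cam (away from the robot), y left, z up. On it: white fence (150 mm long, top z 40, strip-side face at x -93 mm), guides beside the jaw (y 28 to 43 mm both sides, x -30 to 30, top z 33), lever stop pins (8 mm thick, x 36, y -50 and +50, top z 38).
- cam_pivot (a point): Centre of the cam's pivot, at x 45 mm, y 0, z 36 mm in the fixture frame (a hex bolt head here reaches z 46 mm). It does not move. The cam is a steel disc, 48 mm across and 22 mm thick (z 14 to 36 mm), pivoted 6 mm off its centre about the vertical.
- cam (a joint): Turn of cam and lever, rad, growing anticlockwise seen from above. 0: high point faces the jaw, lever points to the fixture's -y at the first stop pin (clamped; starts 0 to 0.45). 3.14: low point faces the jaw, lever points to +y at the other stop pin. In between the lever passes the +x side. Friction 0.12 N m (1.5 N at the grip); it stays where left.
- lever_grip (a point): Point on the axis of the lever's upright grip: a plain light-grey round handle 18 mm in diameter on the bent-up end of the 10 mm rod, 85 mm from the pivot. The grip stands from z 27 to 78 mm above the bench; this point is at z 57 mm. The rod lies level, its top at z 31 mm. Moves with the lever.
- jaw (a joint): Travel of the sliding jaw along the fixture's +x, m. 0: against the strip. It can go back only until it meets the cam: hardly at all with the cam at its high side, 0.012 with the cam at its low point. Friction 3 N; it stays where it is left.
- push_bolt (a point): Point on the axis of the upright hex bolt on the jaw: 10 mm shank, head 18 mm across, rising from the jaw's top (z 38 mm) to z 85 mm; this point is at z 62 mm. The jaw is a steel block 48 mm long in x, 60 mm wide; the bolt's axis is 20 mm from the face that meets the strip, 28 mm from the face that meets the cam. Moves with the jaw.
- strip_mid (a point): Centre of the clear acrylic strip, 60 mm (fixture x) by 230 mm (fixture y) by 10 mm, loose, lying on two parallels with its top at z 34 mm between fence and jaw, lengthways along the fixture's y. Two pairs of small bolts stand on its +y end, 26 mm above its top, 68 and 98 mm from its middle.
- tray: Small open blue tray of bolts, 100 x 80 x 32 mm, left of the fixture; origin at the centre of its underside. Leave alone.
- step_block: White stepped printed block, 75 x 60 x 46 mm, right of the fixture; origin at the centre of its underside. Leave alone.
- spare_bolt: Spare hex bolt standing on its head, 62 mm tall, head 23 mm across, beyond the fixture; origin at the centre of its underside. Leave alone.
There are look-alikes about, which are no part of the job. There is more than one size of the part that bears strip_mid; the job needs the smallest.

How it is judged:
By the outcome, as a careful person would: the job done as asked, in the order asked, and still so for the second after the job is handed in, with the robot touching nothing.
It also fails if it takes over 61 s, if anything falls off the work surface, if the arm or the gripper's body presses on something with over 40 N, if the wrist force passes 120 N, or if a joint passes its speed limit or range.

## Working session

There is one attempt and no reset: what is moved stays moved. The work goes in short steps, Python scripts to look and compute and a tool call to move; the robot and the scene stay as the last step left them, time stands still between calls to the robot, and variables do not carry over. Pictures are saved under pics/ and viewed, and the job is handed in when it is done.

Besides the shell and the picture viewer there is one more tool, called after "Emit:" as name(argument=value, ...) on one line, values as JSON. send_rows: Moves the arm, as the interface text tells. Its arguments: {"type":"object","properties":{"motion":{"type":"array","items":{"type":"object","properties":{"hand":{"type":"number"},"slide":{"type":"array","items":{"type":"number"}},"spin":{"type":"number"}}}},"grip_force":{"type":"number"}},"required":["motion"]}

```bash
ls; mkdir -p pics; python3 - <<'E'
from cell import observe, vision, job
import cv2
s=observe();print(s)
for n in ["top","side","wrist"]:
    p=vision.read_camera(n);cv2.imwrite(f"pics/{n}0.png",p["pixels"]);print(n,p["fx"],p["fy"],p["cx"],p["cy"],p["distortion"],p.get("world_from_camera",p.get("T_tool_cam")),p["shot"])
E
```

```text
pics
{'time': 0.0, 'qpos': array([-1.37396953e+00,  3.42748198e-01,  1.52504101e+00,  1.45383584e-05,
        1.27536469e+00, -1.46019041e-01]), 'qvel': array([ 0.00133805, -0.0005452 , -0.0010684 , -0.0004418 ,  0.00020149,
       -0.00034996]), 'joint_efforts': array([-4.74817516e-04, -4.31244600e+01, -2.44220763e+01,  7.14959647e-02,
        5.58614067e-02, -1.14956806e-04]), 'tool_pos': array([ 0.17642378, -0.49403649,  0.22602336]), 'tool_rot': array([-1.72571946,  1.56923501,  1.75871479]), 'contact_force': array([ 0.92594257,  0.26527512, -0.82910953]), 'torque': array([0.06250827, 0.00415788, 0.00958122]), 'opening': 0.0922428984812989}
top 360.9417469988614 360.9417469988614 321.91564240512037 200.1963550562294 [-0.07345592  0.          0.          0.          0.        ] [[-0.03000397 -0.99713303  0.06946562  0.45103376]
 [-0.99949409  0.03066338  0.00844558 -0.01971912]
 [-0.01055141 -0.06917708 -0.9975486   1.00656229]
 [ 0.          0.          0.          1.        ]] 1
side 471.05290181052703 471.05290181052703 322.56945939415857 206.36841586937737 [-0.09777588  0.          0.          0.          0.        ] [[-0.88560853 -0.20893873  0.41477963  0.01548852]
 [-0.46360383  0.45103294 -0.76265377  0.8485886 ]
 [-0.02773136 -0.86770611 -0.49630341  0.62916551]
 [ 0.          0.          0.          1.        ]] 2
wrist 331.899040139876 331.899040139876 317.95432322100754 198.4667755396764 [-0.057849  0.        0.        0.        0.      ] [[ 1.57893631e-04 -2.65834367e-01  9.64018705e-01 -1.59471587e-01]
 [ 9.99999987e-01  5.10588921e-05 -1.49707075e-04  6.19731559e-05]
 [-9.42444153e-06  9.64018717e-01  2.65834372e-01 -7.27197718e-02]
 [ 0.00000000e+00  0.00000000e+00  0.00000000e+00  1.00000000e+00]] 3
```

View pics/top0.png

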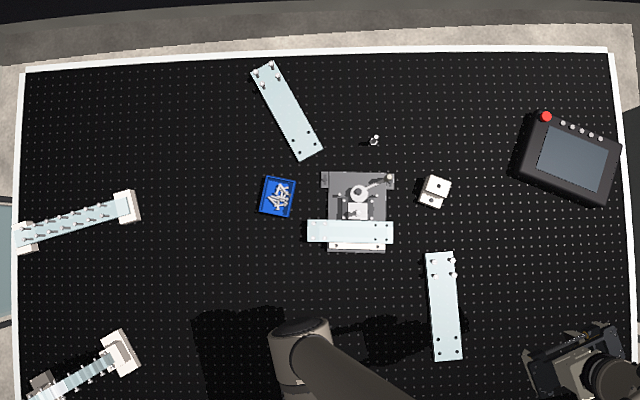

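View pics/side0.png

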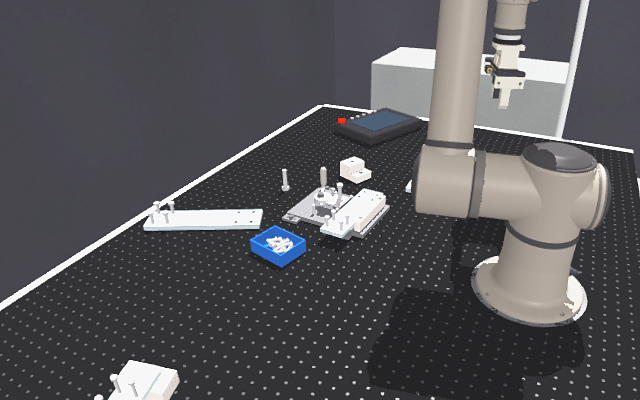

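```bash
cat > h.py <<'E'
import numpy as np, cv2
from cell import observe, vision, job
def K(p): return np.array([[p["fx"],0,p["cx"]],[0,p["fy"],p["cy"]],[0,0,1]])
def ray(p,uv):
    n=cv2.undistortPoints(np.array([[uv]],float),K(p),np.array(p["distortion"]))[0,0]
    return np.array([n[0],n[1],1.])
def onz(p,uv,z,T=None):
    T=p["world_from_camera"] if T is None else T
    T=np.array(T)
    d=T[:3,:3]@ray(p,uv);o=T[:3,3]
    return o+d*(z-o[2])/d[2]
def atdepth(p,uv,T=None):
    T=np.array(p["world_from_camera"] if T is None else T)
    z=p["range_z"][int(round(uv[1])),int(round(uv[0]))]
    return T[:3,:3]@(ray(p,uv)*z)+T[:3,3]
def proj(p,X,T=None):
    T=np.array(p["world_from_camera"] if T is None else T)
    c=(np.asarray(X)-T[:3,3])@T[:3,:3]
    return cv2.projectPoints(c.reshape(-1,1,3),np.zeros(3),np.zeros(3),K(p),np.array(p["distortion"]))[0].reshape(-1,2)
E
python3 - <<'E'
from h import *
p=vision.read_camera("top")
cv2.imwrite("pics/topz.png",cv2.resize(p["pixels"][130:270,240:460],None,fx=3.6,fy=3.6,interpolation=cv2.INTER_CUBIC))
for t,z in [("fixture",.012),("lever_grip",.057),("push_bolt",.062),("cam",.036),("strip_mid",.034),("spare_bolt",.03),("step_block",.03),("tray",.02)]:
    for d in vision.search_frame(p,t)[:4]: print(t,d["conf"],d["uv"],onz(p,d["uv"],z).round(4),atdepth(p,d["uv"]).round(4))
p=vision.read_camera("side")
cv2.imwrite("pics/sidez.png",cv2.resize(p["pixels"][140:270,230:410],None,fx=4.4,fy=4.4,interpolation=cv2.INTER_CUBIC))
for t,z in [("fixture",.012),("lever_grip",.057),("push_bolt",.062),("cam",.036),("strip_mid",.034),("spare_bolt",.03)]:
    for d in vision.search_frame(p,t)[:4]: print(t,d["conf"],d["uv"],onz(p,d["uv"],z).round(4),atdepth(p,d["uv"]).round(4))
E
```

```text
fixture 0.65 [355.1, 198.6] [ 0.5219 -0.1031  0.012 ] [ 0.5201 -0.1009  0.0372]
fixture 0.27 [357.2, 214.8] [ 0.477  -0.1072  0.012 ] [ 0.4752 -0.101   0.0822]
lever_grip 0.87 [357.3, 186.1] [ 0.5516 -0.1063  0.057 ] [ 0.5536 -0.108   0.0381]
lever_grip 0.48 [369.8, 142.0] [ 0.669  -0.1443  0.057 ] [ 0.6804 -0.1508  0.0073]
push_bolt 0.79 [354.2, 208.9] [ 0.4914 -0.0955  0.062 ] [ 0.4923 -0.0973  0.0401]
cam 0.69 [350.3, 232.2] [ 0.4304 -0.085   0.036 ] [ 0.4303 -0.0851  0.0331]
strip_mid 0.9 [445.0, 306.1] [ 0.2245 -0.3324  0.034 ] [ 0.2199 -0.3387  0.0146]
strip_mid 0.74 [290.2, 111.8] [0.7663 0.0688 0.034 ] [0.7732 0.0707 0.0127]
strip_mid 0.7 [347.8, 231.2] [ 0.4332 -0.0785  0.034 ] [ 0.4331 -0.0787  0.0295]
spare_bolt 0.48 [372.0, 138.1] [ 0.686  -0.1543  0.03  ] [ 0.6908 -0.1571  0.0099]
step_block 0.8 [435.6, 190.9] [ 0.5349 -0.3223  0.03  ] [ 0.5336 -0.3177  0.0448]
tray 0.72 [280.0, 197.7] [0.5301 0.1035 0.02  ] [0.53   0.1034 0.0212]
tray 0.19 [356.5, 199.8] [ 0.5179 -0.1061  0.02  ] [ 0.5169 -0.1048  0.0346]
fixture 0.69 [331.1, 207.9] [ 0.5072 -0.102   0.012 ] [ 0.49   -0.0689  0.0335]
lever_grip 0.81 [325.1, 195.7] [ 0.5132 -0.0819  0.057 ] [ 0.5301 -0.1135  0.0375]
push_bolt 0.86 [338.7, 200.0] [ 0.4679 -0.068   0.062 ] [ 0.4839 -0.1004  0.0419]
cam 0.78 [321.9, 193.7] [ 0.5444 -0.1224  0.036 ] [ 0.535  -0.1052  0.0465]
strip_mid 0.93 [200.9, 219.0] [0.758  0.1171 0.034 ] [0.7867 0.0889 0.011 ]
strip_mid 0.89 [346.0, 216.5] [ 0.4376 -0.0459  0.034 ] [ 0.419  -0.0064  0.0603]
strip_mid 0.64 [330.5, 208.4] [ 0.4899 -0.0653  0.034 ] [ 0.49   -0.0654  0.0339]
spare_bolt 0.67 [282.4, 180.8] [ 0.6883 -0.154   0.03  ] [ 7.217e-01 -2.037e-01  3.000e-04]
```

View pics/topz.png

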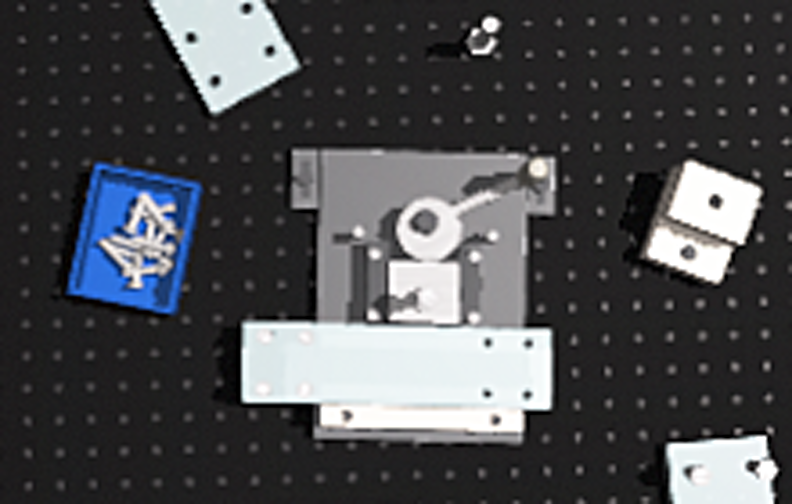

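View pics/sidez.png

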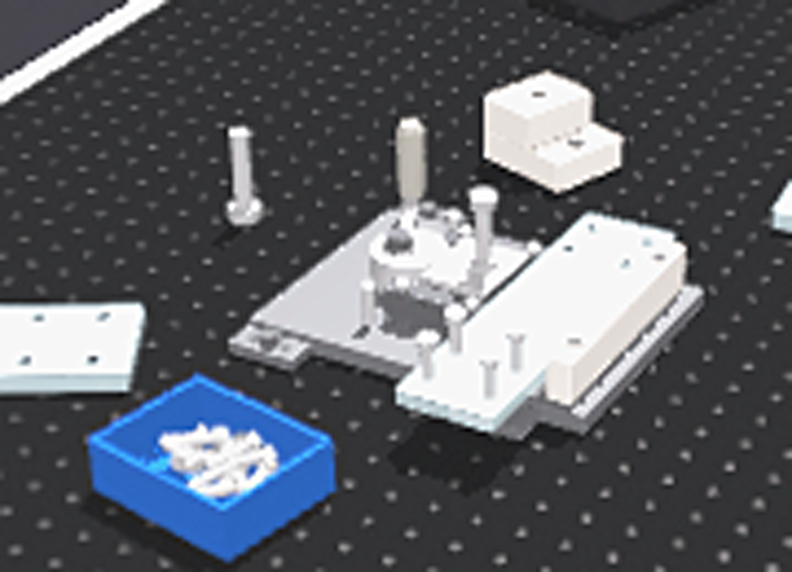

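```bash
cat >> h.py <<'E'
def fx(P,f):
    P=np.atleast_2d(P); c,s=np.cos(f[2]),np.sin(f[2])
    return np.c_[f[0]+c*P[:,0]-s*P[:,1], f[1]+s*P[:,0]+c*P[:,1], P[:,2]]
E
python3 - <<'E'
from h import *
from scipy.optimize import least_squares
p=vision.read_camera("top")
z=lambda a:np.array(a)/3.6+[240,130]-0.36
obs=z([(358,232),(492,236),(424,218),(315,438),(523,440),(318,428),(522,430)])
M=np.array([(36,50,38),(36,-50,38),(45,0,46),(-111,80,12),(-111,-80,12),(-108,75,40),(-108,-75,40)])/1000.
use=[0,1,2,3,4]
r=least_squares(lambda f:(proj(p,fx(M[use],f))-obs[use]).ravel(),[.5,-.1,0])
f=r.x;print(f,np.degrees(f[2]));print((proj(p,fx(M,f))-obs).round(2))
g=onz(p,z([(539,167)])[0],.078);piv=fx([.045,0,.036],f)[0]
b=onz(p,z([(427,295)])[0],.085)
print(g,piv,b,np.linalg.norm((g-piv)[:2]))
c,s=np.cos(f[2]),np.sin(f[2]);R=np.array([[c,s],[-s,c]])
d=R@(g-piv)[:2];print("grip fix",d,"cam angle",np.arctan2(d[0],-d[1]));print("bolt fix",R@(b[:2]-f[:2]))
np.save("f.npy",f)
im=p["pixels"].copy();im=cv2.resize(im[130:270,240:460],None,fx=3.6,fy=3.6,interpolation=cv2.INTER_CUBIC)
th=np.arctan2(d[0],-d[1])
gr=np.array([.045+.085*np.sin(th),-.085*np.cos(th)])
for P in [(.045,0,.046),(.036,.05,.038),(.036,-.05,.038),(-.093,.075,.04),(-.093,-.075,.04),(*gr,.078),(*gr,.03),(.111,.08,.012),(.111,-.08,.012),(-.01,0,.085)]:
    u=(proj(p,fx(P,f))[0]-[240,130])*3.6; cv2.circle(im,tuple(int(v) for v in u),4,(0,0,255),1)
cv2.imwrite("pics/o1.png",im)
q=vision.read_camera("side");im=cv2.resize(q["pixels"][140:270,230:410],None,fx=4.4,fy=4.4,interpolation=cv2.INTER_CUBIC)
for P in [(.045,0,.046),(.036,.05,.038),(.036,-.05,.038),(-.093,.075,.04),(-.093,-.075,.04),(*gr,.078),(*gr,.03),(-.111,.08,.012),(-.111,-.08,.012),(-.01,0,.085)]:
    u=(proj(q,fx(P,f))[0]-[230,140])*4.4; cv2.circle(im,tuple(int(v) for v in u),4,(0,0,255),1)
cv2.imwrite("pics/o2.png",im)
E
```

```text
[ 0.49213321 -0.1059247  -0.04638956] -2.657925792530066
[[-0.17  1.17]
 [-0.27  0.64]
 [ 0.36  1.74]
 [-0.25 -1.96]
 [ 0.33 -1.63]
 [ 0.84  0.41]
 [ 0.47  0.71]]
[ 0.57311682 -0.18858567  0.078     ] [ 0.5370848  -0.10801148  0.036     ] [ 0.48322256 -0.10377813  0.085     ] 0.08826385203980223
grip fix [ 0.03972972 -0.0788166 ] cam angle 0.46690478713980765
bolt fix [-0.0090006   0.00173105]
```

View pics/o1.png

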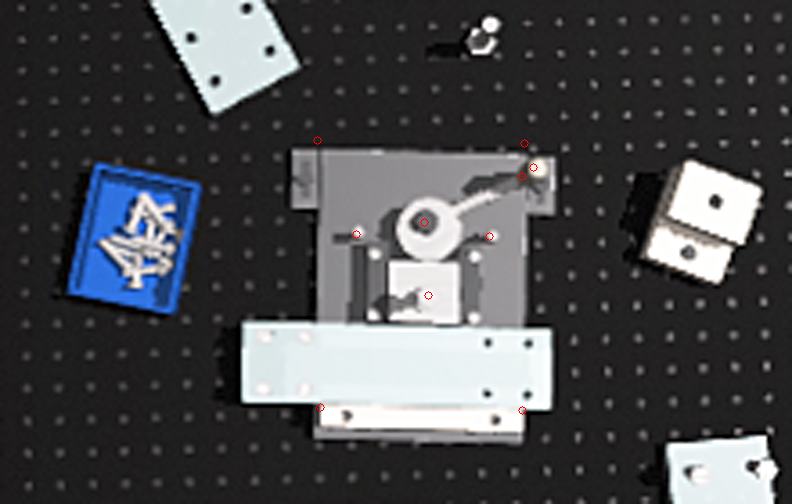

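View pics/o2.png

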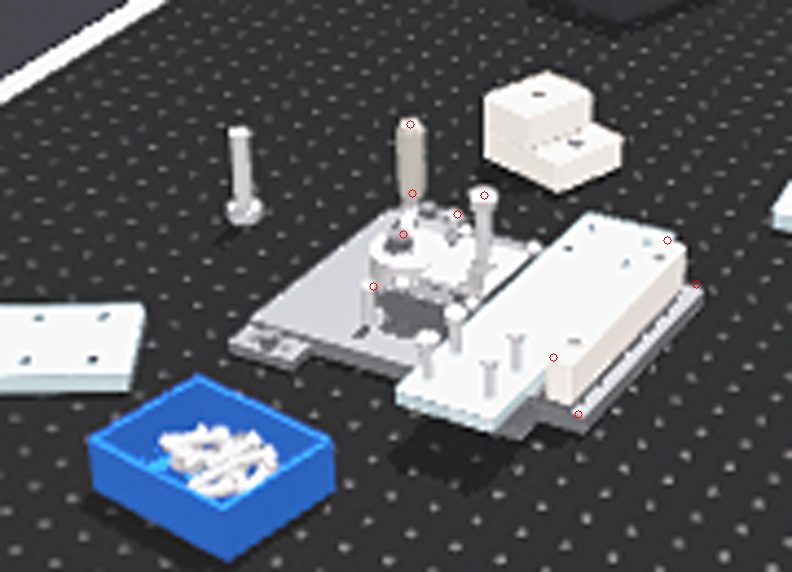

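```bash
python3 - <<'E'
from h import *
from scipy.optimize import least_squares
p=vision.read_camera("top");q=vision.read_camera("side")
z=lambda a:np.array(a)/3.6+[240,130]-0.36
zs=lambda a:np.array(a)/4.4+[230,140]-0.39
obs=z([(358,232),(492,236),(424,218),(316,438),(523,440),(292,150),(555,158),(319,405),(522,408),(427,295),(539,167)])
so=zs([(369,283),(399,230),(484,193),(410,123),(584,433),(704,292)])
def mod(v):
    f=v[:3];a,th,j=v[3:]
    g=(.045+.085*np.sin(th),-.085*np.cos(th),.078)
    A=np.array([(.036,.05,.038),(.036,-.05,.038),(.045,0,.046),(a,.08,.012),(a,-.08,.012),(a+.222,.1,.012),(a+.222,-.1,.012),(-.093,.075,.04),(-.093,-.075,.04),(j,0,.085),g])
    B=np.array([(.036,.05,.038),(.045,0,.046),(j,0,.085),g,(a,.08,.012),(a,-.08,.012)])
    e1=proj(p,fx(A,f))-obs;e1[5:7,0]=0
    return e1,proj(q,fx(B,f))-so
r=least_squares(lambda v:np.vstack(mod(v)).ravel(),[.49,-.1,0,-.117,.45,-.01],loss="soft_l1",x_scale=[.1,.1,.1,.1,.1,.1])
print(r.x.round(4));[print(e.round(2)) for e in mod(r.x)]
np.save("f.npy",r.x[:3]);f=r.x[:3];th=r.x[4]
for t in [th]+list(np.arange(.5,3.2,.2))+[3.14]: print(round(t,2),fx([.045+.085*np.sin(t),-.085*np.cos(t),.057],f)[0].round(4))
print("bolt",fx([r.x[5],0,.062],f),"pivot",fx([.045,0,.036],f))
E
```

```text
[ 0.4958 -0.1059 -0.0577 -0.1204  0.451  -0.0125]
[[-0.06 -0.4 ]
 [-0.17 -0.51]
 [ 0.5   0.38]
 [-1.11 -0.2 ]
 [-0.25  0.8 ]
 [ 0.   -0.78]
 [ 0.   -1.06]
 [ 0.22 -0.56]
 [ 0.06  0.11]
 [ 0.56 -0.07]
 [-0.6  -0.05]]
[[ 0.06  0.69]
 [ 0.27  1.  ]
 [-0.07  0.85]
 [ 0.29  0.48]
 [ 0.76 -3.08]
 [ 0.82 -0.43]]
0.45 [ 0.5733 -0.187   0.057 ]
0.5 [ 0.5771 -0.1853  0.057 ]
0.7 [ 0.5916 -0.1766  0.057 ]
0.9 [ 0.6042 -0.1651  0.057 ]
1.1 [ 0.6141 -0.1514  0.057 ]
1.3 [ 0.6212 -0.1359  0.057 ]
1.5 [ 0.625  -0.1194  0.057 ]
1.7 [ 0.6255 -0.1024  0.057 ]
1.9 [ 0.6226 -0.0857  0.057 ]
2.1 [ 0.6164 -0.0699  0.057 ]
2.3 [ 0.6073 -0.0556  0.057 ]
2.5 [ 0.5954 -0.0435  0.057 ]
2.7 [ 0.5814 -0.0339  0.057 ]
2.9 [ 0.5658 -0.0273  0.057 ]
3.1 [ 0.5491 -0.0239  0.057 ]
3.14 [ 0.5458 -0.0237  0.057 ]
bolt [[ 0.48334628 -0.10520699  0.062     ]] pivot [[ 0.54072392 -0.10851991  0.036     ]]
```

```bash
cat >> h.py <<'E'
from scipy.spatial.transform import Rotation as Ro
def st():
    s=observe();R=Ro.from_euler("xyz",s["tool_rot"]).as_matrix()
    return s,R
def plan(pos,R,target,zhead=None):
    """slide mm & spin to reach target with tool z heading zhead(world yaw, rad)"""
    d=R.T@(np.array(target)-pos)*1000
    a=np.arctan2(R[1,2],R[0,2]);sp=None
    if zhead is not None: sp=-((zhead-a+np.pi)%(2*np.pi)-np.pi)
    return d.round(1),sp,a
E
python3 - <<'E'
from h import *
s,R=st();print(R.round(3),s["time"],s["tool_pos"])
f=np.load("f.npy");th=.45
def tp(th,back): 
    g=np.array([.045+.085*np.sin(th),-.085*np.cos(th)]);t=np.array([np.cos(th),np.sin(th)])
    return fx([*(g-back*t),.042],f)[0], np.arctan2(t[1],t[0])+f[2]
t,h=tp(th,.032);print(t,h)
print(plan(s["tool_pos"],R,[t[0],t[1],.15],h),plan(s["tool_pos"],R,[t[0],t[1],.15],h+np.pi))
E
```

```text
[[-0.     0.336 -0.942]
 [-0.    -0.942 -0.336]
 [-1.     0.     0.   ]] 1.15 [ 0.1764724  -0.49446549  0.22671807]
[ 0.54365392 -0.19929665  0.042     ] 0.39232514552981956
(array([  76.7, -154.6, -445. ]), np.float64(3.0920746023850088), np.float64(-2.7987855592647577)) (array([  76.7, -154.6, -445. ]), np.float64(-0.04951805120478525), np.float64(-2.7987855592647577))
```

Emit:
send_rows(motion=[{"hand":-1,"slide":[0,-15.5,-44.5],"spin":-0.05},{"hand":-1,"slide":[0,-15.5,-44.5],"spin":0},{"hand":-1,"slide":[0,-15.5,-44.5],"spin":0},{"hand":-1,"slide":[0,-15.5,-44.5],"spin":0},{"hand":-1,"slide":[0,-15.5,-44.5],"spin":0},{"hand":-1,"slide":[0,-15.5,-44.5],"spin":0},{"hand":-1,"slide":[0,-15.5,-44.5],"spin":0},{"hand":-1,"slide":[0,-15.5,-44.5],"spin":0}], grip_force=20)

```text
time: 1.95
tool_pos: [0.4658, -0.2422, 0.2265]
tool_rot: [1.442, 1.567, -1.317]
contact_force: [-0.4, -1.4, 0.5]
opening: 0.0322
```

```bash
cat > go.py <<'E'
from h import *
import sys
f=np.load("f.npy")
def tp(th,back,z=.042): 
    g=np.array([.045+.085*np.sin(th),-.085*np.cos(th)]);t=np.array([np.cos(th),np.sin(th)])
    return fx([*(g-back*t),z],f)[0], np.arctan2(t[1],t[0])+f[2]+np.pi
if __name__=="__main__":
    s,R=st();print(s["time"],s["tool_pos"].round(4),s["contact_force"].round(1),s["opening"],s["qpos"].round(2))
    t,h=tp(float(sys.argv[1]),float(sys.argv[2]),float(sys.argv[3]));print(t,h,plan(s["tool_pos"],R,t,h))
E
python3 go.py .45 .032 .15
```

```text
1.95 [ 0.4658 -0.2422  0.2265] [-0.4 -1.4  0.5] 0.03223364340192357 [-0.62  0.34  1.53 -0.    1.27  0.57]
[ 0.54365392 -0.19929665  0.15      ] 3.533917799119613 (array([ 76.4, -11. , -88.3]), np.float64(-0.009823584405314278), np.float64(-2.759091092465288))
```

Move over the start point, then look with the wrist camera.

Emit:
send_rows(motion=[{"hand":-1,"slide":[0,-4,-44],"spin":-0.01},{"hand":-1,"slide":[0,-6,-44],"spin":0},{"hand":-1,"slide":[20,0,-5],"spin":0},{"hand":-1,"slide":[20,0,0],"spin":0},{"hand":-1,"slide":[0,0,0],"spin":0},{"hand":-1,"slide":[0,0,0],"spin":0}])

```text
time: 2.55
tool_pos: [0.5565, -0.1891, 0.1858]
tool_rot: [1.977, 1.565, -0.762]
contact_force: [0.2, -0.1, 0.5]
opening: 0.0003
```

```bash
python3 go.py .45 .032 .042; python3 - <<'E'
from h import *
f=np.load("f.npy")
s,R=st()
p=vision.read_camera("wrist");T=np.eye(4);T[:3,:3]=R;T[:3,3]=s["tool_pos"];T=T@np.array(p["T_tool_cam"])
im=p["pixels"].copy()
th=.45;gr=(.045+.085*np.sin(th),-.085*np.cos(th))
for P in [(.045,0,.046),(.036,.05,.038),(.036,-.05,.038),(-.0125,0,.085),(*gr,.078),(*gr,.03)]:
    u=proj(p,fx(P,f),T)[0];print(u)
    if abs(u).max()<2000: cv2.circle(im,tuple(int(v) for v in u),4,(0,0,255),1)
cv2.imwrite("pics/w1.png",im)
p=vision.read_camera("top")
cv2.imwrite("pics/t1.png",cv2.resize(p["pixels"][130:270,240:460],None,fx=3.6,fy=3.6,interpolation=cv2.INTER_CUBIC))
E
```

```text
2.55 [ 0.5565 -0.1891  0.1858] [ 0.2 -0.1  0.5] 0.0002760788941000247 [-0.46  0.49  1.41 -0.    1.24  0.71]
[ 0.54365392 -0.19929665  0.042     ] 3.533917799119613 (array([143.8,   3.5,  16.1]), np.float64(0.010304101574266866), np.float64(-2.7389634064857065))
[229.40122455 170.63047191]
[178.85028647 154.38125937]
[275.8830267  200.03357395]
[192.31247282 239.12062078]
[322.75397109 178.55246135]
[321.7891564  168.29678153]
```

View pics/w1.png

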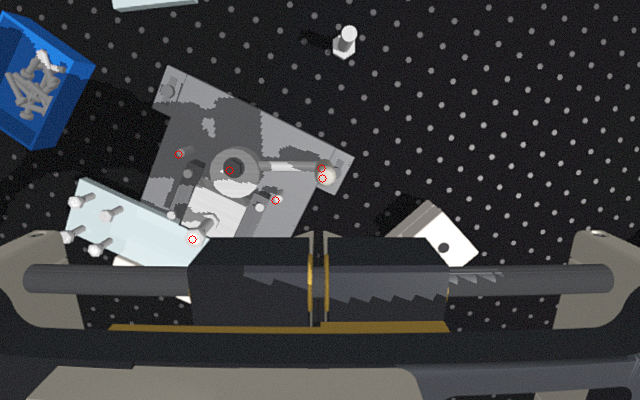

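View pics/t1.png

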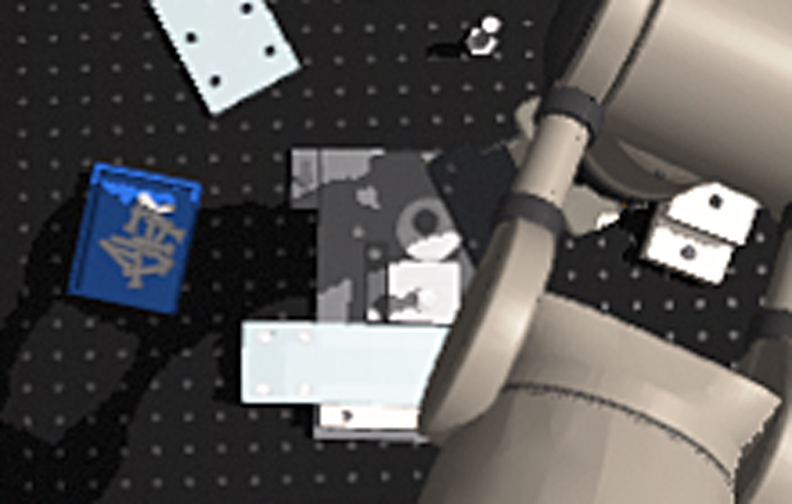

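Emit:
send_rows(motion=[{"hand":-1,"slide":[10,3.5,16],"spin":0.01},{"hand":-1,"slide":[40,0,2],"spin":0},{"hand":-1,"slide":[40,0,0],"spin":0},{"hand":-1,"slide":[30,0,0],"spin":0},{"hand":-1,"slide":[10,0,0],"spin":0},{"hand":-1,"slide":[0,0,0],"spin":0}])

```text
time: 3.25
tool_pos: [0.5453, -0.2065, 0.0617]
tool_rot: [2.186, 1.547, -0.569]
contact_force: [0.2, 0.2, 0.5]
opening: 0.0006
```

```bash
python3 go.py .45 .032 .042
```

```text
3.25 [ 0.5453 -0.2065  0.0617] [0.2 0.2 0.5] 0.000623624284127128 [-0.49  0.61  1.58 -0.    0.93  0.69]
[ 0.54365392 -0.19929665  0.042     ] 3.533917799119613 (array([19.5, -7.7, -0.9]), np.float64(-0.005472195752277642), np.float64(-2.7547397038122514))
```

Emit:
send_rows(motion=[{"hand":-1,"slide":[12,-5,0],"spin":0},{"hand":-1,"slide":[9,-3,0],"spin":0},{"hand":-1,"slide":[0,0,-8],"spin":0},{"hand":-1,"slide":[0,0,-8],"spin":0}])

```text
time: 3.65
tool_pos: [0.56, -0.1944, 0.044]
tool_rot: [2.194, 1.54, -0.563]
contact_force: [-1.5, -2.1, -0.3]
opening: 0.0008
```

```bash
python3 go.py .45 .0185 .042
```

```text
3.65 [ 0.56   -0.1944  0.044 ] [-1.5 -2.1 -0.3] 0.0007858062406711575 [-0.46  0.64  1.58 -0.    0.89  0.73]
[ 0.55612822 -0.19413508  0.042     ] 3.533917799119613 (array([ 1.9, -1.7,  3.5]), np.float64(-0.0067861718017265815), np.float64(-2.7560536798617))
```

Emit:
send_rows(motion=[{"hand":-1,"slide":[0,1,-9],"spin":-0.1},{"hand":-1,"slide":[0,1.4,-9],"spin":-0.1},{"hand":-1,"slide":[0,1.4,-9],"spin":-0.1},{"hand":-1,"slide":[0,1.4,-9],"spin":-0.1},{"hand":-1,"slide":[0,1.4,-9],"spin":-0.1}])

```text
time: 4.15
tool_pos: [0.6029, -0.1726, 0.046]
tool_rot: [1.584, 1.543, -0.652]
contact_force: [-2.9, -0.4, 0.2]
opening: 0.0006
```

```bash
cat > ck.py <<'E'
from go import *
s,R=st();pos=s["tool_pos"]
c,sn=np.cos(f[2]),np.sin(f[2]);d=np.array([[c,sn],[-sn,c]])@(pos[:2]-fx([.045,0,0],f)[0][:2])
a=np.arctan2(R[1,2],R[0,2])-np.pi-f[2]
# lever angle if face touches grip
t=np.array([np.cos(a),np.sin(a)]);er=np.array([np.sin(a),-np.cos(a)])
print("time",s["time"],"F",s["contact_force"].round(1),"tool ang",a%(2*np.pi),"radial",d@er,"tang",d@t,"z",pos[2],"down",R[:,0].round(3),"q",s["qpos"].round(2))
print("lever from contact", a%(2*np.pi)+np.arcsin((d@t+.0185)/.085), "pos fix",d)
E
python3 ck.py
```

```text
time 4.15 F [-2.9 -0.4  0.2] tool ang 0.9632105462873071 radial 0.08847110387426832 tang -0.012077594795481034 z 0.045957480765138836 down [ 0.022 -0.017 -1.   ] q [-0.4   0.69  1.46 -0.01  0.96  0.27]
lever from contact 1.038840332648266 pos fix [ 0.06574237 -0.06042305]
```

Emit:
send_rows(motion=[{"hand":-1,"slide":[1,0.5,-9],"spin":-0.12},{"hand":-1,"slide":[1,0.5,-9],"spin":-0.12},{"hand":-1,"slide":[0.5,0.5,-9],"spin":-0.12},{"hand":-1,"slide":[0.5,0.5,-9],"spin":-0.12},{"hand":-1,"slide":[0.5,0.5,-9],"spin":-0.12},{"hand":-1,"slide":[0.5,0.5,-9],"spin":-0.12}])

```text
time: 4.75
tool_pos: [0.63, -0.1226, 0.0456]
tool_rot: [0.795, 1.536, -0.688]
contact_force: [-0.7, -1.7, 0.3]
opening: 0.0003
```

```bash
python3 ck.py
```

```text
time 4.75 F [-0.7 -1.7  0.3] tool ang 1.7158997786878736 radial 0.08765996578761423 tang -0.021778231876655275 z 0.045556222861874815 down [ 0.027 -0.022 -0.999] q [-0.31  0.71  1.42 -0.02  0.98 -0.38]
lever from contact 1.6773227772707586 pos fix [ 0.08988776 -0.00887419]
```

Emit:
send_rows(motion=[{"hand":-1,"slide":[0.5,0.5,-10],"spin":-0.1},{"hand":-1,"slide":[0.5,0.5,-10],"spin":-0.1},{"hand":-1,"slide":[0.5,0.5,-10],"spin":-0.1},{"hand":-1,"slide":[0.5,0.5,-10],"spin":-0.1},{"hand":-1,"slide":[0.5,0.5,-10],"spin":-0.1},{"hand":-1,"slide":[0.5,0.5,-10],"spin":-0.1},{"hand":-1,"slide":[0.5,0.5,-10],"spin":-0.1}])

```text
time: 5.45
tool_pos: [0.614, -0.0566, 0.0455]
tool_rot: [0.095, 1.522, -0.653]
contact_force: [0.4, -2.3, 0.2]
opening: 0.0006
```

```bash
python3 ck.py
```

```text
time 5.45 F [ 0.4 -2.3  0.2] tool ang 2.450569705762483 radial 0.08795472178533263 tang -0.0183457655379581 z 0.04546747289147956 down [ 0.039 -0.03  -0.999] q [-0.21  0.67  1.51 -0.03  0.91 -1.01]
lever from contact 2.452384229841048 pos fix [0.07019296 0.05608519]
```

Emit:
send_rows(motion=[{"hand":-1,"slide":[0.5,0.5,-9],"spin":-0.1},{"hand":-1,"slide":[0.5,0.5,-9],"spin":-0.1},{"hand":-1,"slide":[0.5,0.5,-9],"spin":-0.1},{"hand":-1,"slide":[0.5,0.5,-9],"spin":-0.1},{"hand":-1,"slide":[0.5,0.5,-9],"spin":-0.1}])

```text
time: 5.95
tool_pos: [0.5844, -0.0298, 0.0455]
tool_rot: [-0.337, 1.507, -0.561]
contact_force: [2.1, 0.1, -0.0]
opening: 0.0006
```

```bash
python3 ck.py
```

```text
time 5.95 F [ 2.1  0.1 -0. ] tool ang 2.9758978433894128 radial 0.08642945810188335 tang -0.025106243943338883 z 0.04551388338473861 down [ 0.054 -0.034 -0.998] q [-0.17  0.62  1.62 -0.03  0.84 -1.49]
lever from contact 2.8980988680993693 pos fix [0.03901786 0.08110475]
```

Emit:
send_rows(motion=[{"hand":-1,"slide":[0,0.5,-8],"spin":-0.08},{"hand":-1,"slide":[0,0.5,-7],"spin":-0.06},{"hand":-1,"slide":[0,0,-6],"spin":0}])

```text
time: 6.25
tool_pos: [0.5681, -0.024, 0.0469]
tool_rot: [-0.429, 1.498, -0.503]
contact_force: [12.6, -2.2, -6.2]
opening: 0.0003
```

```bash
python3 ck.py
```

```text
time 6.25 F [12.6 -2.2 -6.2] tool ang 3.1260249436398393 radial 0.08630032596953544 tang -0.02109914100313487 z 0.046859893316732765 down [ 0.064 -0.035 -0.997] q [-0.16  0.59  1.68 -0.03  0.8  -1.64]
lever from contact 3.0954420469811086 pos fix [0.02244003 0.08596142]
```

Emit:
send_rows(motion=[{"hand":-1,"slide":[0,0,-4],"spin":0},{"hand":-1,"slide":[0,0,-1],"spin":0}])

```text
time: 6.45
tool_pos: [0.5692, -0.024, 0.0485]
tool_rot: [-0.37, 1.485, -0.447]
contact_force: [0.4, 0.3, 0.2]
opening: 0.0007
```

```bash
python3 ck.py
```

```text
time 6.45 F [0.4 0.3 0.2] tool ang 3.123352632810244 radial 0.08639416165905899 tang -0.021972448890423327 z 0.04854229936549094 down [ 0.078 -0.037 -0.996] q [-0.16  0.58  1.69 -0.03  0.79 -1.63]
lever from contact 3.082488921209111 pos fix [0.02354454 0.08597903]
```

Emit:
send_rows(motion=[{"hand":-1,"slide":[0,0,-7],"spin":0}])

```text
time: 6.55
tool_pos: [0.568, -0.0241, 0.0494]
tool_rot: [-0.327, 1.472, -0.406]
contact_force: [29.2, -2.4, -21.3]
opening: 0.0004
```

```bash
python3 ck.py
```

```text
time 6.55 F [ 29.2  -2.4 -21.3] tool ang 3.121967661899539 radial 0.08628509372608222 tang -0.020693387252122677 z 0.04944089006835118 down [ 0.09  -0.039 -0.995] q [-0.16  0.58  1.7  -0.03  0.77 -1.63]
lever from contact 3.096160241365198 pos fix [0.02238264 0.0858624 ]
```

Emit:
send_rows(motion=[{"hand":-1,"slide":[0,0,6],"spin":0},{"hand":-1,"slide":[0,0,15],"spin":0},{"hand":-1,"slide":[-40,0,5],"spin":0},{"hand":-1,"slide":[-45,0,0],"spin":0},{"hand":-1,"slide":[-40,0,0],"spin":0},{"hand":-1,"slide":[0,0,0],"spin":0}])

```text
time: 7.15
tool_pos: [0.5832, -0.0199, 0.1804]
tool_rot: [-0.324, 1.477, -0.411]
contact_force: [0.8, 0.3, 0.1]
opening: 0.0003
```

```bash
python3 ck.py;  python3 - <<'E'
from h import *
for n,(a,b,c,d,k) in {"top":(130,270,240,460,3.6),"side":(140,270,230,410,4.4)}.items():
    p=vision.read_camera(n)
    cv2.imwrite(f"pics/{n}2.png",cv2.resize(p["pixels"][a:b,c:d],None,fx=k,fy=k,interpolation=cv2.INTER_CUBIC))
E
```

```text
time 7.15 F [0.8 0.3 0.1] tool ang 3.113599758373974 radial 0.09191445787475626 tang -0.034782880987764726 z 0.1803908805377058 down [ 0.086 -0.038 -0.996] q [-0.15  0.44  1.51 -0.03  1.1  -1.62]
lever from contact 2.920845054622486 pos fix [0.03734187 0.0909049 ]
```

View pics/top2.png

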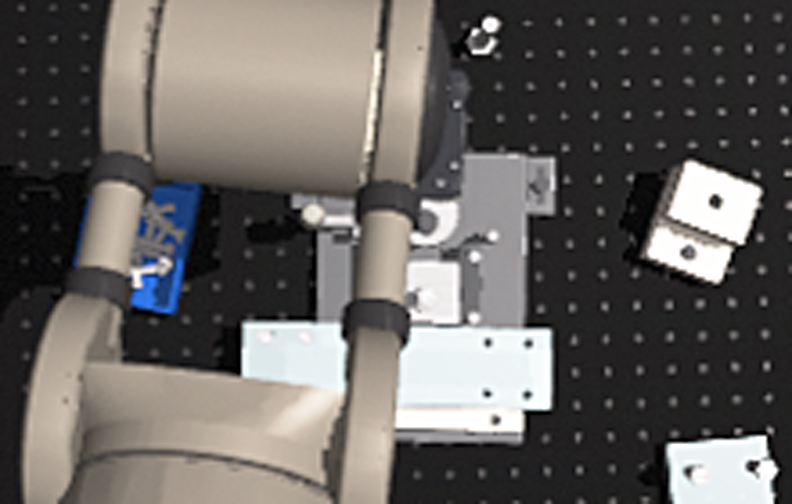

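View pics/side2.png

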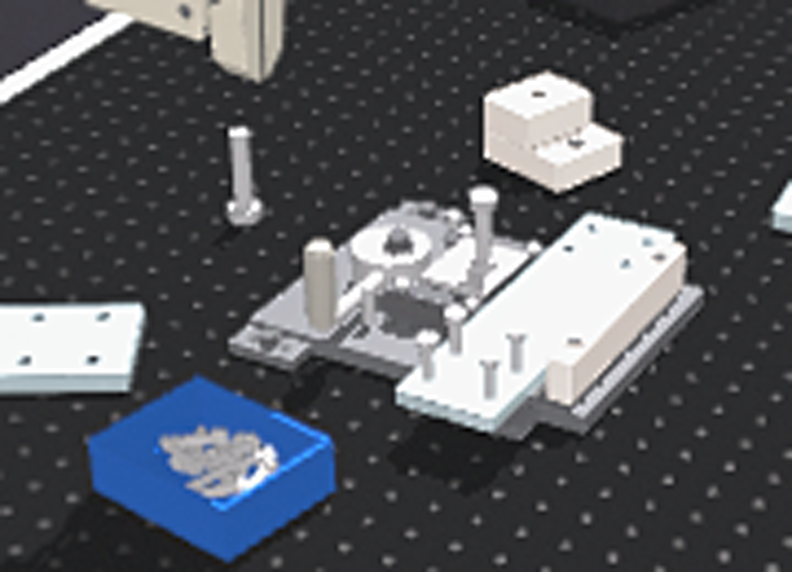

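```bash
python3 - <<'E'
from go import *
p=vision.read_camera("top");q=vision.read_camera("side")
z=lambda a:np.array(a)/3.6+[240,130]-0.36
zs=lambda a:np.array(a)/4.4+[230,140]-0.39
for th in [3.0,3.14]:
    P=(.045+.085*np.sin(th),-.085*np.cos(th),.078)
    print(th,(proj(p,fx(P,f))-z([(313,214)])).round(2),(proj(q,fx(P,f))-zs([(320,246)])).round(2))
s,R=st()
for t in [(-.043,0,.17),(-.043,0,.05)]:
    print(plan(s["tool_pos"],R,fx(t,f)[0]))
E
```

```text
3.0 [[ 0.   -5.18]] [[-3.89 -0.92]]
3.14 [[-0.45 -0.63]] [[-0.07  0.3 ]]
(array([  -3.4,  -94.4, -119.3]), None, np.float64(-0.08530193110829412))
(array([ 116.2,  -90.8, -128.5]), None, np.float64(-0.08530193110829412))
```

Emit:
send_rows(motion=[{"hand":-1,"slide":[0,-25,-32],"spin":0},{"hand":-1,"slide":[0,-25,-32],"spin":0},{"hand":-1,"slide":[0,-25,-32],"spin":0},{"hand":-1,"slide":[0,-20,-25],"spin":0},{"hand":-1,"slide":[0,0,-3],"spin":0}])

```text
time: 7.85
tool_pos: [0.4399, -0.1038, 0.1571]
tool_rot: [-0.394, 1.506, -0.48]
contact_force: [0.5, -0.6, -0.3]
opening: 0.0004
```

```bash
cat > b.py <<'E'
from go import *
s,R=st();print(s["time"],s["contact_force"].round(1),R[:,0].round(3))
c,sn=np.cos(f[2]),np.sin(f[2]);print("fix",np.array([[c,sn],[-sn,c]])@(s["tool_pos"][:2]-f[:2]),s["tool_pos"][2])
print(plan(s["tool_pos"],R,fx((-.043,0,.05),f)[0],f[2]))
E
python3 b.py
```

```text
7.85 [ 0.5 -0.6 -0.3] [ 0.057 -0.03  -0.998]
fix [-0.055936   -0.00111131] 0.1570620540208399
(array([107.6,   4.1,   6.5]), np.float64(-0.027252043660517256), np.float64(-0.08492689813069791))
```

Emit:
send_rows(motion=[{"hand":-1,"slide":[35,2,3],"spin":-0.03},{"hand":-1,"slide":[35,1,1],"spin":0},{"hand":-1,"slide":[25,1,0],"spin":0},{"hand":-1,"slide":[8,0,0],"spin":0},{"hand":-1,"slide":[0,0,0],"spin":0}])

```text
time: 8.35
tool_pos: [0.4487, -0.1024, 0.0477]
tool_rot: [-0.424, 1.513, -0.483]
contact_force: [0.2, -0.0, 1.1]
opening: 0.0005
```

```bash
python3 b.py;  python3 - <<'E'
from h import *
for n,(a,b,c,d,k) in {"side":(140,270,230,410,4.4)}.items():
    p=vision.read_camera(n)
    cv2.imwrite(f"pics/{n}3.png",cv2.resize(p["pixels"][a:b,c:d],None,fx=k,fy=k,interpolation=cv2.INTER_CUBIC))
p=vision.read_camera("wrist");cv2.imwrite("pics/w3.png",p["pixels"])
E
```

```text
8.35 [ 0.2 -0.   1.1] [ 0.052 -0.027 -0.998]
fix [-0.04723731  0.00078054] 0.04771437714414467
(array([-2. , -0.8,  4.4]), np.float64(-0.000692149278965104), np.float64(-0.05836700374914538))
```

View pics/side3.png

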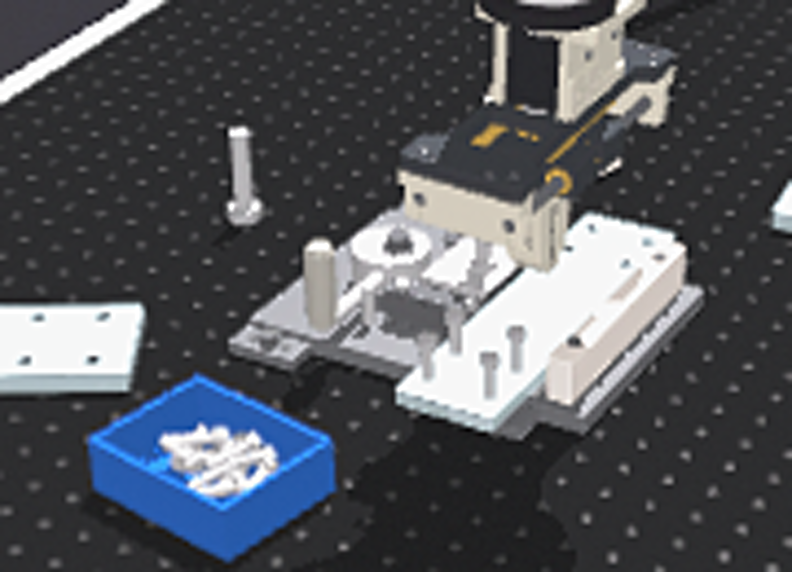

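Emit:
send_rows(motion=[{"hand":-1,"slide":[-1,0,6],"spin":0},{"hand":-1,"slide":[0,0,5],"spin":0},{"hand":-1,"slide":[0,0,5],"spin":0}])

```text
time: 8.75
tool_pos: [0.4678, -0.1041, 0.054]
tool_rot: [-0.414, 1.505, -0.472]
contact_force: [-3.1, -0.4, -3.0]
opening: 0.0008
```

```bash
python3 b.py
```

```text
8.75 [-3.1 -0.4 -3. ] [ 0.058 -0.03  -0.998]
fix [-0.02808652  0.00017138] 0.054009047278500866
(array([  3.1,  -0.1, -15.1]), np.float64(-0.0004157696970490399), np.float64(-0.0580906241672293))
```

Emit:
send_rows(motion=[{"hand":-1,"slide":[1,0,4],"spin":0},{"hand":-1,"slide":[1,0,4],"spin":0}])

```text
time: 8.95
tool_pos: [0.476, -0.1046, 0.0532]
tool_rot: [-0.422, 1.506, -0.481]
contact_force: [-3.3, -0.8, 2.2]
opening: 0.0004
```

```bash
python3 b.py
```

```text
8.95 [-3.3 -0.8  2.2] [ 0.057 -0.03  -0.998]
fix [-0.01985614  0.00016568] 0.05316048593697696
(array([  1.8,  -0.1, -23.3]), np.float64(-0.00011360880901101211), np.float64(-0.057788463279191536))
```

Emit:
send_rows(motion=[{"hand":-1,"slide":[0.5,0,3],"spin":0}])

```text
time: 9.05
tool_pos: [0.4792, -0.1048, 0.0529]
tool_rot: [-0.425, 1.506, -0.484]
contact_force: [-7.9, -1.3, 5.1]
opening: 0.0004
```

Emit:
send_rows(motion=[{"hand":-1,"slide":[0.5,0,3],"spin":0}])

```text
time: 9.15
tool_pos: [0.4797, -0.1047, 0.0523]
tool_rot: [-0.46, 1.512, -0.517]
contact_force: [-19.9, -3.8, 13.6]
opening: 0.0005
```

Emit:
send_rows(motion=[{"hand":-1,"slide":[0.5,0,3],"spin":0}])

```text
time: 9.25
tool_pos: [0.4794, -0.1046, 0.0516]
tool_rot: [-0.514, 1.519, -0.572]
contact_force: [-16.8, -2.2, 12.6]
opening: 0.0006
```

```bash
python3 b.py
```

```text
9.25 [-16.8  -2.2  12.6] [ 0.043 -0.028 -0.999]
fix [-0.01647947  0.00040467] 0.051624528625070165
(array([  0.4,  -0.4, -26.6]), np.float64(0.0008816061321001989), np.float64(-0.056793248338080235))
```

Emit:
send_rows(motion=[{"hand":-1,"slide":[0,0,-6],"spin":0},{"hand":-1,"slide":[0,0,-15],"spin":0},{"hand":-1,"slide":[-40,0,-5],"spin":0},{"hand":-1,"slide":[-45,0,0],"spin":0},{"hand":-1,"slide":[-45,-10,0],"spin":0},{"hand":-1,"slide":[0,-45,-10],"spin":0},{"hand":-1,"slide":[0,-45,-10],"spin":0},{"hand":-1,"slide":[0,-45,-10],"spin":0}])

```text
time: 10.05
tool_pos: [0.4129, -0.2435, 0.1892]
tool_rot: [-0.485, 1.508, -0.533]
contact_force: [-0.2, 1.2, -0.9]
opening: 0.0004
```

Emit:
send_rows(motion=[{"hand":-1,"slide":[0,-45,-5],"spin":0},{"hand":-1,"slide":[0,-45,-5],"spin":0},{"hand":-1,"slide":[0,-45,-5],"spin":0},{"hand":-1,"slide":[0,-30,0],"spin":0},{"hand":-1,"slide":[0,0,0],"spin":0}])

```text
time: 10.55
tool_pos: [0.3884, -0.4214, 0.1953]
tool_rot: [-0.532, 1.496, -0.585]
contact_force: [0.9, 0.4, -0.9]
opening: 0.0005
```

```bash
python3 - <<'E'
from go import *
for n,(a,b,c,d,k) in {"top":(130,270,240,460,3.6),"side":(140,270,230,410,4.4)}.items():
    p=vision.read_camera(n);im=cv2.resize(p["pixels"][a:b,c:d],None,fx=k,fy=k,interpolation=cv2.INTER_CUBIC)
    for j,col in [(-.0125,(0,0,255)),(-.0005,(0,200,0))]:
        u=(proj(p,fx((j,0,.085),f))[0]-[c,a])*k;cv2.circle(im,tuple(int(v) for v in u),4,col,1)
    cv2.imwrite(f"pics/{n}4.png",im)
print(observe()["time"])
E
```

```text
10.65
```

View pics/top4.png

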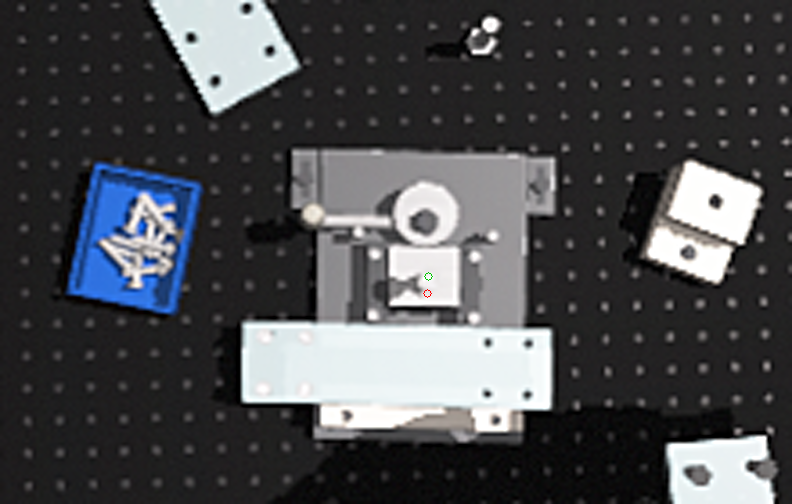

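View pics/side4.png

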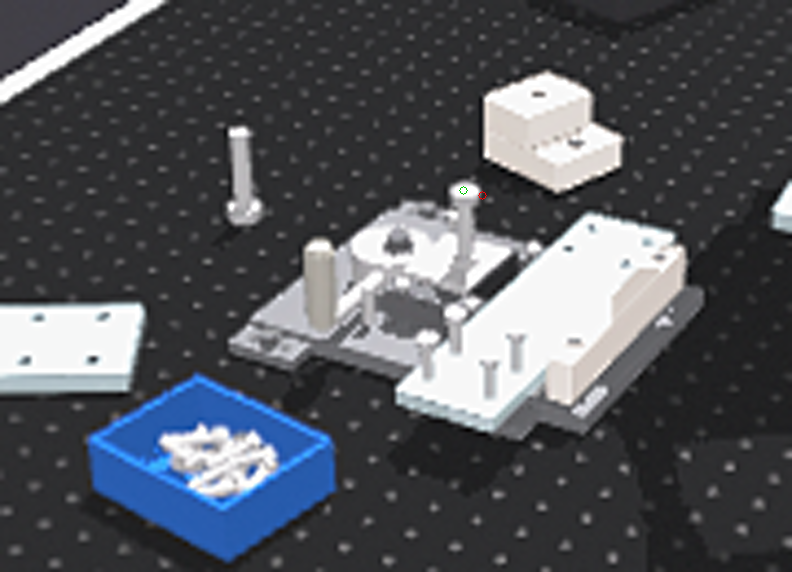

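The pictures show the jaw back about 12 mm and touching the cam: the bolt head is at side zoom (463,190), on the green 12 mm mark. The lever lies at the +y pin, with its grip at top zoom (313,214). The strip (edges 243–552), tray, step block and spare bolt are where they were.

```bash
python3 -c "
from cell import job;print(job.hand_in())"
```

```text
the job is handed in; nothing more can be done
None
```

The clamp is open, and I handed the job in at about 10.7 s of the 61 s allowed.

- **Cam:** With the shut fingertips I pushed the lever round the far side to its other stop pin. The wrist force rose to about 36 N against the pin. The lever's image position in both cameras fits 3.14 rad to within 1 pixel.
- **Jaw:** Only then did I push the jaw by its bolt. It slid with about 3 N, then stopped firmly against the cam at about 20 N of forward push. The last pictures show the bolt on the predicted 12 mm mark, with the jaw touching the cam.
- **Surroundings:** In the last pictures the strip is in its place against the fence. The tray, step block and spare bolt have not moved, and the robot is clear of everything.

**Disagreement:** The lever angle worked out from the finger contact was about 3.10 rad, a little below the camera's figure. The tool had tilted up to about 5 degrees during the push, so I relied on the cameras and the firm stop.

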